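# Clear the repair bench: hang the slotted brackets, line up the capacitors

### The job

Put away the parts of the dismantled lamp heads. Hang every slotted bracket by its slot on the pin rack, one to a pin: slide the slot sideways over the pin's neck, behind its head, and let the bracket down so that the pin sits in the notch at the slot's inner end and the bracket hangs upright and still. Stand all the capacitor cans on the low shelf in one straight row along the middle of its board, side by side, with less than a finger's width (15 mm) between neighbours, and leave the multimeter and the screwdriver where they are.

Things in the scene. Friction and masses are not known exactly. Their poses are not given: they have to be found in the camera images.
- bracketA: Slotted dark steel lamp bracket, 250 g. A square foot 56 x 56 x 8 mm, on which it stands at the start, and rising from its middle an upright plate 8 mm thick (x), 56 mm wide (y), top edge at z = 150 mm: grip it by the top edge, across the thickness. Slot: see its notch point. Origin: centre of the foot's underside, z up the plate. Both faces alike. May be absent.
- bracketB: Slotted dark steel lamp bracket, 250 g. A square foot 56 x 56 x 8 mm, on which it stands at the start, and rising from its middle an upright plate 8 mm thick (x), 56 mm wide (y), top edge at z = 150 mm: grip it by the top edge, across the thickness. Slot: see its notch point. Origin: centre of the foot's underside, z up the plate. Both faces alike. May be absent.
- bracketC: Slotted dark steel lamp bracket, 250 g. A square foot 56 x 56 x 8 mm, on which it stands at the start, and rising from its middle an upright plate 8 mm thick (x), 56 mm wide (y), top edge at z = 150 mm: grip it by the top edge, across the thickness. Slot: see its notch point. Origin: centre of the foot's underside, z up the plate. Both faces alike. May be absent.
- bracketA_notch (a point): Where the pin's axis rests when hung: plate middle, 105 mm above the foot's underside. Axes as its bracket's. The L-shaped slot opens at the plate's +y edge (y = 28 mm); its level part, 14 mm high (88 to 102 mm above the underside), runs in to y = -6.5 mm, where a notch 13 mm wide (y -6.5 to 6.5) rises to 109 mm. Solid above that.
- bracketB_notch (a point): Where the pin's axis rests when hung: plate middle, 105 mm above the foot's underside. Axes as its bracket's. The L-shaped slot opens at the plate's +y edge (y = 28 mm); its level part, 14 mm high (88 to 102 mm above the underside), runs in to y = -6.5 mm, where a notch 13 mm wide (y -6.5 to 6.5) rises to 109 mm. Solid above that.
- bracketC_notch (a point): Where the pin's axis rests when hung: plate middle, 105 mm above the foot's underside. Axes as its bracket's. The L-shaped slot opens at the plate's +y edge (y = 28 mm); its level part, 14 mm high (88 to 102 mm above the underside), runs in to y = -6.5 mm, where a notch 13 mm wide (y -6.5 to 6.5) rises to 109 mm. Solid above that.
- rack: Fixed grey rack on the robot's left: level bar 20 x 20 mm in section, 430 mm long (y), its centre line 150 mm up, on two posts 20 mm square at y = +-205 mm, each on a flat foot (6 mm high, 40 mm wide, x -35 to 35 mm). Open under the bar. Three pins stand out level from its -x face. Origin: on the table under the bar's middle; yaw varies.
- pin0 (a point): Middle of the neck of a steel rack pin, at y = -115 mm in the rack's frame, 28 mm before the bar's centre line, 150 mm up. Neck 8 mm in diameter, 36 mm long, from the bar's face to a round head 20 mm in diameter and 5 mm thick, too big for the slots. Axes as the rack's: the pin points to -x.
- pin1 (a point): Middle of the neck of a steel rack pin, at y = 0 mm in the rack's frame, 28 mm before the bar's centre line, 150 mm up. Neck 8 mm in diameter, 36 mm long, from the bar's face to a round head 20 mm in diameter and 5 mm thick, too big for the slots. Axes as the rack's: the pin points to -x.
- pin2 (a point): Middle of the neck of a steel rack pin, at y = 115 mm in the rack's frame, 28 mm before the bar's centre line, 150 mm up. Neck 8 mm in diameter, 36 mm long, from the bar's face to a round head 20 mm in diameter and 5 mm thick, too big for the slots. Axes as the rack's: the pin points to -x.
- shelf: Fixed low wooden shelf, on the robot's right: board 160 mm deep (x), 360 mm long (y), top face 40 mm above the table. Origin: on the table under the board's middle; y runs along its length; yaw varies.
- can0: Capacitor can, black sleeve, metal rim, two small screw terminals on top: upright cylinder 50 mm across, 65 mm tall (terminals reach 72 mm), 200 g. Origin: centre of its underside, z up. May be absent.
- can1: Capacitor can, black sleeve, metal rim, two small screw terminals on top: upright cylinder 50 mm across, 65 mm tall (terminals reach 72 mm), 200 g. Origin: centre of its underside, z up. May be absent.
- can2: Capacitor can, black sleeve, metal rim, two small screw terminals on top: upright cylinder 50 mm across, 65 mm tall (terminals reach 72 mm), 200 g. Origin: centre of its underside, z up. May be absent.
- can3: Capacitor can, black sleeve, metal rim, two small screw terminals on top: upright cylinder 50 mm across, 65 mm tall (terminals reach 72 mm), 200 g. Origin: centre of its underside, z up. May be absent.
- can4: Capacitor can, black sleeve, metal rim, two small screw terminals on top: upright cylinder 50 mm across, 65 mm tall (terminals reach 72 mm), 200 g. Origin: centre of its underside, z up. May be absent.
- meter: Bystander: red hand-held multimeter lying flat, 150 x 75 x 36 mm. Origin: centre of underside.
- driver: Bystander: red-handled screwdriver lying flat, about 200 mm long. Origin near its middle, on the underside.

How it is judged:
By the outcome, as a careful person would: the job done as asked, in the order asked, and still so for the second after the job is handed in, with the robot touching nothing.
Of bracketA, bracketB, bracketC only 2 to 3 are there at a start; the rules pass over those that are not, and their reading is None.
Of can0, can1, can2, can3, can4 only 4 to 5 are there at a start; the rules pass over those that are not, and their reading is None.
At some moment in a run one of can0, can1, can2, can3, can4 may be knocked a few centimetres aside while the robot is not near it.
It also fails if it takes over 200 s, if anything falls off the work surface, if the arm or the gripper's body presses on something with over 40 N, if the wrist force passes 120 N, or if a joint passes its speed limit or range.

### The arm

A 6-joint arm with a two-finger parallel gripper is mounted at the origin on the work surface. World frame = base frame: x ahead of the robot, y to its left, z up, the work surface at z = 0. Lengths are in m, angles in rad, forces in N, time in s.
With the tool pointing down it reaches from about 0.25 to 0.775 m from the base axis. Payload 8.9 kg.
Tool frame: the origin (TCP) lies on the front face of the gripper's body, between the roots of the fingers; the fingertips stand 73 mm ahead of it and the grasp point (between the pads) lies 54 mm ahead of it; z points along the fingers, y is the line along which they close (so a half turn about z gives the same grasp; the last joint's range is limited). The gripper opens to 85 mm and grips with 20 to 120 N. Pads are 22 mm wide; open, the fingers measure 114 mm over their backs; the gripper's body (76 mm by 85 mm) begins 54 mm behind the grasp point. The pads swing forward as they close: fully open they stand 13 mm farther back than shut.
Start: joints at [-1.259, 0.291, -0.153, 1.127, 0, 1.431], TCP at [0.229, -0.473, 0.304] pointing down, gripper open.
Joint ranges: [-2.52, 2.52], [-0.91, 1.74], [-1.3, 1.37], [-1.96, 2.02], [-1.52, 1.47], [-3.14, 3.14]. Speed limits (rad/s): [2.22, 2.22, 2.79, 3.14, 3.14, 3.14].

### API

Orientations are given as a unit quaternion [w, x, y, z].
In Python, from station import arm gives the robot as it stands.
- The arm moves only by the shell command python3 -m crank 'ROWS' [FORCE]. ROWS is a JSON object of lists of equal length, an entry for each row: "offset": the shift along the world's x, y, z in m, a list of three; "rotation": the turn, a rotation vector about the world's x, y, z in degrees, a list of three; "jaw": the opening, from 0 (shut) to 1 (fully open). A call has 1 to 20 rows; each row is the pose to reach, as a shift and turn from the pose commanded when the call began; what a row does not reach only later rows make up. A row lasts 1/12 s, in which the tool goes at most 41.7 mm and 7.16 degrees, less where a joint would pass 70% of its speed; a pose out of reach is approached as far as the arm can. A call with a gripper value outside its range is refused whole. The fingers move at their own pace and stop on an object; FORCE is the grip in N (left out, the last holds). Time passes only in rows, so rows that repeat a pose let the fingers close. It gives the time, the measured TCP pose, the force, the opening and the grip force at its end, in the units of the state.
- arm.get_obs(): the state, without advancing time (a new reading comes with each control period).
- arm.grab_frame(name): name is "scene" or "top" or "wrist"; returns a dict with "pixels" (400x640x3 uint8, red, green, blue), "fx", "fy", "cx", "cy" (pixels), "R" (3x3) and "t" (3): a world point X has camera coordinates R X + t; the wrist camera has in their place "tool_from_camera" (4x4, takes a point from camera to tool coordinates, whose origin is the TCP and whose axes are the flange's). Camera axes: x right, y down, z forward; pixel columns grow to the right and rows downward; lengths in m; the calibration is good to about 2 mm. A picture is of the moment at which its call begins: read the wrist's pose just before it. There is no depth.
- arm.sign_off(): hands the job in; it is judged then, once.
The state is a dict: "time_s": time; "joint_pos": joint angles; "joint_velocities": joint speeds; "tau": joint torques, N m; "tool_pos": TCP position; "tool_rot": TCP orientation; "ft_force": force on the tool from outside, world axes, zero at the start; "torque": the same for the moment, N m; "finger_gap": opening from 0.0 (shut) to 1.0 (fully open); "finger_force": force on a finger pad.
Only numpy, scipy, OpenCV 4.12 (cv2) and the standard library are available. Lean on these libraries where they do the work, as an engineer would, in place of code of your own. Each camera call takes 0.05 s, during which the arm holds its last target. There are 200 camera calls.

## Working session

There is one attempt and no reset: what is moved stays moved. The work goes in short steps, Python scripts to look and compute and a shell command to move; the robot and the scene stay as the last step left them, time stands still between calls to the robot, and variables do not carry over. Pictures are saved under pics/ and viewed, at most 16 in all, crops included, and the job is handed in when it is done.

```bash
ls; mkdir -p pics; cat > h.py <<'E'
import numpy as np, cv2
from station import arm
def grab(n,fn=None):
    o=arm.get_obs(); f=arm.grab_frame(n); f['obs']=o
    if fn: cv2.imwrite('pics/'+fn,cv2.cvtColor(np.asarray(f['pixels'],np.uint8),cv2.COLOR_RGB2BGR))
    if 'R' not in f:
        from scipy.spatial.transform import Rotation as Ro
        q=o['tool_rot']; T=np.eye(4); T[:3,:3]=Ro.from_quat([q[1],q[2],q[3],q[0]]).as_matrix(); T[:3,3]=o['tool_pos']
        W=np.linalg.inv(T@np.array(f['tool_from_camera'])); f['R']=W[:3,:3]; f['t']=W[:3,3]
    f['R']=np.array(f['R']); f['t']=np.array(f['t']); return f
def onz(f,u,v,z):
    d=f['R'].T@np.array([(u-f['cx'])/f['fx'],(v-f['cy'])/f['fy'],1]); c=-f['R'].T@f['t']
    return c+d*(z-c[2])/d[2]
def proj(f,X):
    p=f['R']@np.array(X)+f['t']; return np.array([f['fx']*p[0]/p[2]+f['cx'],f['fy']*p[1]/p[2]+f['cy']])
E
python3 - <<'E'
from h import *
for n in('top','scene'):
    f=grab(n,n+'0.png'); print(n,f['fx'],-f['R'].T@f['t'],f['R'].round(2).tolist())
print(arm.get_obs())
E
```

```text
pics
top 479.5229267882905 [0.41540839 0.04814712 1.29169697] [[-0.02, -1.0, 0.0], [-0.99, 0.02, -0.14], [0.14, -0.01, -0.99]]
scene 393.76155276844264 [1.13697554 0.08735141 0.89984959] [[-0.05, 1.0, 0.01], [0.81, 0.04, -0.59], [-0.59, -0.02, -0.81]]
{'time_s': 0.1, 'joint_pos': array([-1.25927209e+00,  2.91206631e-01, -1.54030714e-01,  1.12670581e+00,
        2.25663958e-05,  1.43148440e+00]), 'joint_velocities': array([-1.53622702e-03, -6.04225940e-04,  3.57535354e-03, -3.17465708e-04,
       -1.03464022e-05,  3.58445799e-04]), 'tau': array([ 1.25349823e-03, -5.37976491e+01,  3.31919789e+01,  9.30102251e-03,
       -1.73808216e-04,  1.57368271e-05]), 'tool_pos': array([ 0.22866195, -0.472253  ,  0.3034062 ]), 'tool_rot': array([-5.72257915e-04,  9.74700587e-01,  2.23513842e-01, -3.80719156e-05]), 'ft_force': array([-0.55278858,  0.40119353, -0.11515917]), 'torque': array([-0.00148306, -0.02582224, -0.04294585]), 'finger_force': 0.0, 'finger_gap': 0.9999679260997577}
```

View pics/top0.png

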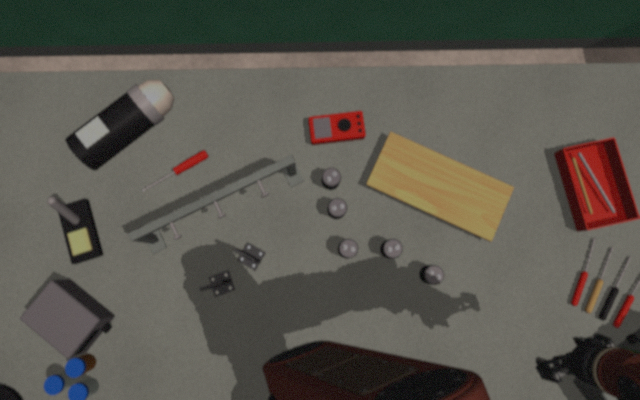

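View pics/scene0.png

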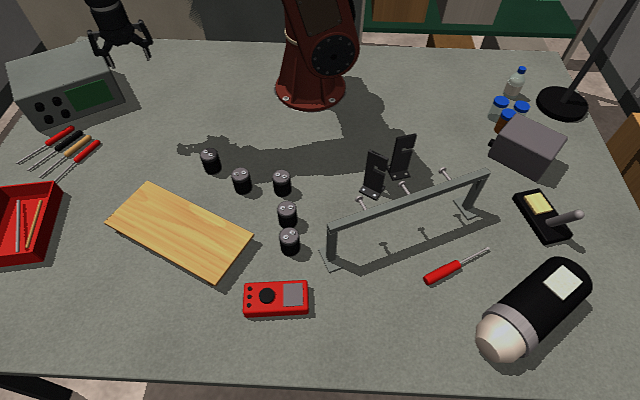

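Two brackets, five cans (top px ≈ (331,178),(338,208),(348,248),(392,248),(433,273)); rack diagonal from (125,230) to (297,160), the shelf's corners around (392,133),(514,187),(492,240),(367,184). Zooming in for measuring.

```bash
python3 - <<'E'
from h import *
a=cv2.imread('pics/top0.png'); cv2.imwrite('pics/z1.png',cv2.convertScaleAbs(cv2.resize(a[150:300,120:310],None,fx=4,fy=4,interpolation=cv2.INTER_CUBIC),alpha=1.5))
b=cv2.imread('pics/scene0.png'); cv2.imwrite('pics/z2.png',cv2.convertScaleAbs(cv2.resize(b[125:275,315:505],None,fx=4,fy=4,interpolation=cv2.INTER_CUBIC),alpha=1.5))
f=grab('top')
p=np.asarray(f['pixels'],np.uint8); hsv=cv2.cvtColor(p,cv2.COLOR_RGB2HSV)
m=cv2.inRange(hsv,(10,80,60),(30,255,255))
cs=[c for c in cv2.findContours(m,0,2)[0] if cv2.contourArea(c)>3000]
for c in cs:
    r=cv2.minAreaRect(c); print(r)
    q=np.array([onz(f,*x,.04)[:2] for x in cv2.boxPoints(r)]); print(q.round(4).tolist(),q.mean(0),[np.linalg.norm(q[i]-q[i-1]) for i in range(4)],[np.degrees(np.arctan2(*(q[i]-q[i-1])[::-1])) for i in range(4)])
g=cv2.medianBlur(cv2.cvtColor(p,cv2.COLOR_RGB2GRAY),3)
h=cv2.HoughCircles(cv2.resize(g,None,fx=4,fy=4,interpolation=cv2.INTER_CUBIC)[560:1160,1240:1840],cv2.HOUGH_GRADIENT,1,80,param1=60,param2=18,minRadius=32,maxRadius=52)
for x,y,r in h[0]:
    u,v=(x+1240)/4,(y+560)/4; print(u,v,r/4,onz(f,u,v,.065).round(4))
E
```

```text
((440.1067199707031, 185.8916473388672), (138.55194091796875, 60.31114959716797), 24.567171096801758)
[[0.6279, -0.1021], [0.7764, -0.1745], [0.6137, -0.5024], [0.47, -0.4259]] [ 0.6219744  -0.30120867] [np.float64(0.3602839097819692), np.float64(0.16520912480530292), np.float64(0.3660483277330698), np.float64(0.1627882777081316)] [np.float64(64.00076418540459), np.float64(-26.004516330267904), np.float64(-116.39417864289184), np.float64(151.96916673486368)]
394.125 248.125 9.975 [ 0.458  -0.1691  0.065 ]
331.375 177.875 8.15 [ 0.6426 -0.0133  0.065 ]
```

View pics/z1.png

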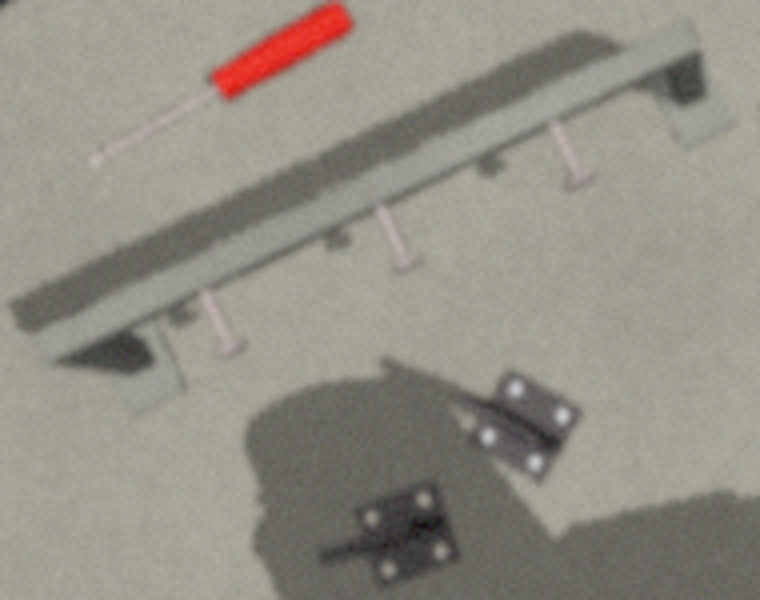

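View pics/z2.png

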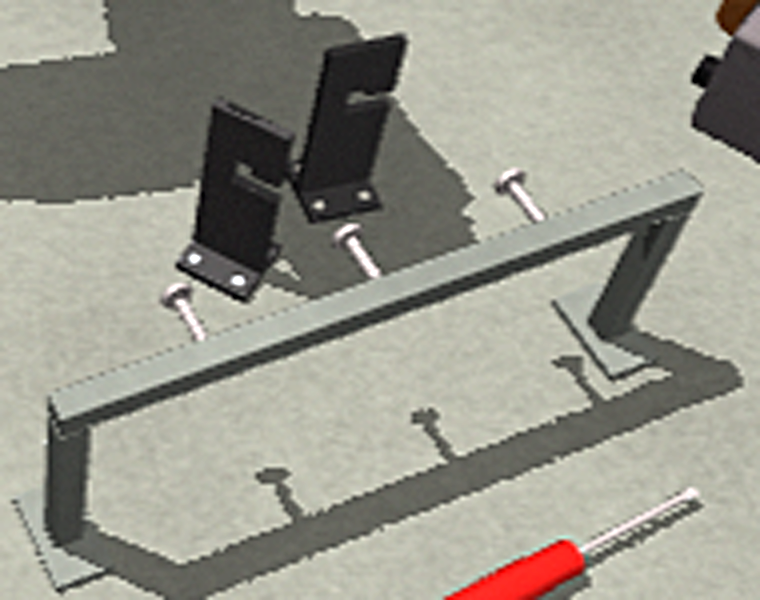

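Pictures: rack bar runs in z1 from (47,350) to (695,40), pin heads at (230,348),(404,262),(577,180); in z2 at (176,295),(347,234),(509,178). Both brackets' slots open to their left (+y-ish) side; foot screws clear in z1. Pinpoint everything in world coordinates.

```bash
cat >> h.py <<'E'
def tri(f,a,g,b):
    A=[];B=[]
    for k,(u,v) in((f,a),(g,b)):
        d=k['R'].T@np.array([(u-k['cx'])/k['fx'],(v-k['cy'])/k['fy'],1]);d/=np.linalg.norm(d);c=-k['R'].T@k['t'];P=np.eye(3)-np.outer(d,d);A.append(P);B.append(P@c)
    return np.linalg.lstsq(np.vstack(A),np.hstack(B),rcond=None)[0]
E
python3 - <<'E'
from h import *
f=grab('top');g=grab('scene')
z1=lambda x,y:(120+x/4-.375,150+y/4-.375); z2=lambda x,y:(315+x/4-.375,125+y/4-.375)
for a,b in(((577,180),(176,295)),((404,262),(347,234)),((230,348),(509,178))):
    print('head',onz(f,*z1(*a),.15).round(4),onz(g,*z2(*b),.15).round(4),tri(f,z1(*a),g,z2(*b)).round(4))
for a in((695,40),(47,350)): print('bar',onz(f,*z1(*a),.16).round(4))
for s in(((515,388),(563,415),(488,436),(535,463)),((372,518),(424,499),(389,569),(441,551))):
    q=np.array([onz(f,*z1(*a),.01)[:2] for a in s]); d=(q[0]-q[1]+q[2]-q[3]);n=(q[0]-q[2]+q[1]-q[3]); print('br',q.mean(0).round(4),'yaw y',np.degrees(np.arctan2(-d[0],d[1])),'yaw x',np.degrees(np.arctan2(n[1],n[0])))
# top plate corners in scene: tri-free, plane z=.15
for n,s in(('b1',((220,100),(293,133))),('b2',((328,48),(405,37)))):
    q=np.array([onz(g,*z2(*a),.15) for a in s]); d=q[1]-q[0]; print(n,q.round(4).tolist(),q.mean(0).round(4),np.linalg.norm(d),np.degrees(np.arctan2(-d[0],d[1])))
E
```

```text
head [0.5887 0.1543 0.15  ] [0.5875 0.1547 0.15  ] [0.5885 0.1544 0.1514]
head [0.5409 0.2579 0.15  ] [0.5365 0.2588 0.15  ] [0.5404 0.2574 0.1549]
head [0.4913 0.3608 0.15  ] [0.4867 0.3631 0.15  ] [0.4911 0.3603 0.1549]
bar [0.6713 0.082  0.16  ]
bar [0.4914 0.4655 0.16  ]
br [0.4458 0.2024] yaw y -30.25882068090463 yaw x -30.23354966661174
br [0.3761 0.2806] yaw y 18.479212860461097 yaw x 18.76651707902255
b1 [[0.4297, 0.1847, 0.15], [0.4559, 0.2304, 0.15]] [0.4428 0.2076 0.15  ] 0.052730509996888136 -29.852069767916436
b2 [[0.3789, 0.2577, 0.15], [0.3659, 0.31, 0.15]] [0.3724 0.2839 0.15  ] 0.05381669120256639 13.95494137860746
```

```bash
python3 -m crank '{"offset":[[0.07,0.2,0.02],[0.1,0.3,0.03],[0.1,0.4,0.03],[0.1,0.5,0.03],[0.12,0.6,0.03],[0.145,0.754,0.03],[0.145,0.754,0.03],[0.145,0.754,0.03],[0.145,0.754,0.03],[0.145,0.754,0.03],[0.145,0.754,0.03],[0.145,0.754,0.03],[0.145,0.754,0.03],[0.145,0.754,0.03],[0.145,0.754,0.03],[0.145,0.754,0.03],[0.145,0.754,0.03],[0.145,0.754,0.03],[0.145,0.754,0.03],[0.145,0.754,0.03]],"rotation":[[0,0,10],[0,0,20],[0,0,30],[0,0,40],[0,0,50],[0,0,60],[0,0,70],[0,0,82],[0,0,82],[0,0,82],[0,0,82],[0,0,82],[0,0,82],[0,0,82],[0,0,82],[0,0,82],[0,0,82],[0,0,82],[0,0,82],[0,0,82]],"jaw":[0.5,0.5,0.5,0.5,0.5,0.5,0.5,0.5,0.5,0.5,0.5,0.5,0.5,0.5,0.5,0.5,0.5,0.5,0.5,0.5]}' 40
python3 - <<'E'
from h import *
f=grab('wrist','w1.png'); print(f['tool_from_camera'],f['obs']['joint_pos'],f['fx'])
E
```

```text
time_s: 1.92
tool_pos: [0.3741, 0.2851, 0.3335]
tool_rot: [-0.0, 0.587, 0.809, 0.0]
ft_force: [-0.8, -0.9, -0.1]
finger_gap: 0.502
finger_force: 0.0
[[-1.67083470e-04 -9.53977355e-01 -2.99878606e-01  7.64010351e-02]
 [ 9.99999440e-01 -4.72656250e-04  9.46449586e-04  1.04263614e-03]
 [-1.04463097e-03 -2.99878280e-01  9.53976900e-01 -6.91528108e-02]
 [ 0.00000000e+00  0.00000000e+00  0.00000000e+00  1.00000000e+00]] [ 4.95186482e-01  1.70040533e-01 -2.32578837e-01  1.16750887e+00
  8.88902861e-04  1.75099370e+00] 298.05891650124636
```

View pics/w1.png

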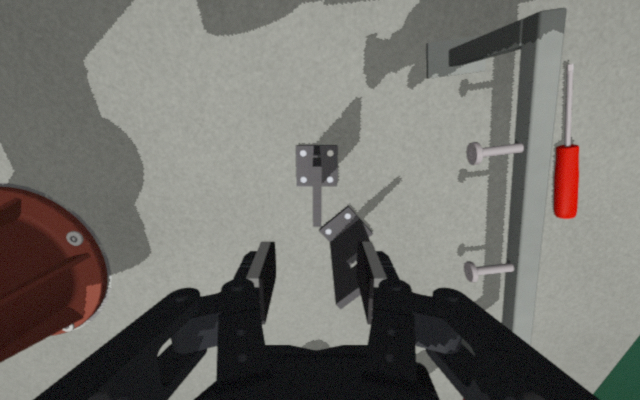

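Wrist view: bracket 2's foot screws at (303,153),(331,153),(303,180),(331,180), plate edge-on and aligned; bracket 1 right below it; pin2 head (474,153), pin1 head (470,271).

```bash
python3 - <<'E'
from h import *
f=grab('wrist'); p=np.asarray(f['pixels'],np.uint8); g=cv2.cvtColor(p,cv2.COLOR_RGB2GRAY).astype(float)
q=[]
for u,v in((303,153),(331,153),(303,180),(331,180)):
    w=g[v-6:v+7,u-6:u+7]; w=np.clip(w-(w.min()+w.max())/2,0,None); yy,xx=np.mgrid[-6:7,-6:7]
    uv=(u+(w*xx).sum()/w.sum(),v+(w*yy).sum()/w.sum()); q.append(onz(f,*uv,.01)[:2]); 
q=np.array(q); print(q.round(4).tolist(),q.mean(0)); d=q[0]-q[2]+q[1]-q[3]; print('yaw',np.degrees(np.arctan2(-d[0],d[1])),f['obs']['tool_pos'])
t=grab('top')
for n,w,a in(('pin2',(474,153),(230,348)),('pin1',(470,271),(404,262))):
    print(n,onz(f,*w,.15).round(4),tri(f,w,t,(120+a[0]/4-.375,150+a[1]/4-.375)).round(4))
print('necks end at bar',onz(f,522,148,.15),onz(f,513,267,.15))
print('plate top edge z=.15:',onz(f,317,226,.15),'bar',[onz(f,u,v,.16).round(4) for u,v in((541,10),(565,10),(508,350),(532,350))])
E
```

```text
[[0.354, 0.2953], [0.3881, 0.3065], [0.3655, 0.2612], [0.3998, 0.2711]] [0.37683764 0.28353456]
yaw 18.44306652363234 [0.37360106 0.28318972 0.33344179]
pin2 [0.4907 0.3603 0.15  ] [0.4912 0.3606 0.1494]
pin1 [0.5394 0.2567 0.15  ] [0.5403 0.2572 0.1498]
necks end at bar [0.52732293 0.37667359 0.15      ] [0.57659293 0.27333118 0.15      ]
plate top edge z=.15: [0.38482359 0.25565254 0.15      ] bar [array([0.4837, 0.4668, 0.16  ]), array([0.4999, 0.4721, 0.16  ]), array([0.6103, 0.1902, 0.16  ]), array([0.6335, 0.1978, 0.16  ])]
```

```bash
python3 -m crank '{"offset":[[0.003,0.001,-0.03],[0.003,0.001,-0.06],[0.003,0.001,-0.09],[0.003,0.001,-0.115],[0.003,0.001,-0.13],[0.003,0.001,-0.1375],[0.003,0.001,-0.1375],[0.003,0.001,-0.1375],[0.003,0.001,-0.1375],[0.003,0.001,-0.1375],[0.003,0.001,-0.1375],[0.003,0.001,-0.1375],[0.003,0.001,-0.1375]],"rotation":[[0,0,0],[0,0,0],[0,0,0],[0,0,0],[0,0,0],[0,0,0],[0,0,0],[0,0,0],[0,0,0],[0,0,0],[0,0,0],[0,0,0],[0,0,0]],"jaw":[0.5,0.5,0.5,0.5,0.5,0.5,0.5,0,0,0,0,0,0]}' 60
python3 - <<'E'
from h import *
f=grab('wrist','w2.png')
E
```

```text
time_s: 3.15
tool_pos: [0.3768, 0.2825, 0.1976]
tool_rot: [0.0, 0.589, 0.808, 0.0]
ft_force: [-2.8, -1.7, 7.3]
finger_gap: 0.083
finger_force: 60.0
```

View pics/w2.png

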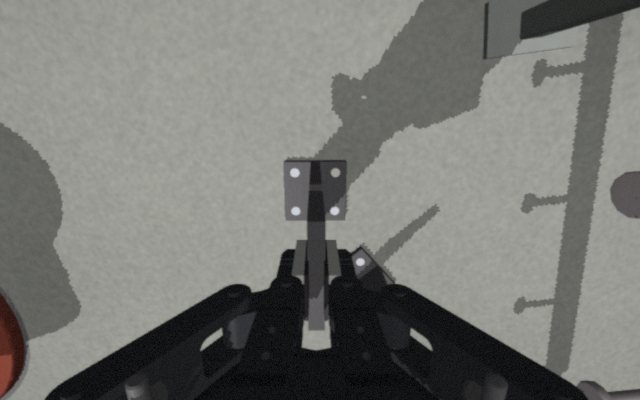

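Gripped, foot screws at (294,172),(335,173),(296,211),(334,211). Compute the held offset and the route to pin2.

```bash
cat >> h.py <<'E'
def foot(f,px,z=.01):
    g=cv2.cvtColor(np.asarray(f['pixels'],np.uint8),cv2.COLOR_RGB2GRAY).astype(float); q=[]
    for u,v in px:
        w=g[v-6:v+7,u-6:u+7]; w=np.clip(w-(w.min()+w.max())/2,0,None); yy,xx=np.mgrid[-6:7,-6:7]
        q.append(onz(f,u+(w*xx).sum()/w.sum(),v+(w*yy).sum()/w.sum(),z)[:2])
    q=np.array(q); d=q[0]-q[2]+q[1]-q[3]; return q.mean(0),np.degrees(np.arctan2(-d[0],d[1])),q
E
python3 - <<'E'
from h import *
f=grab('wrist'); c,y,q=foot(f,((294,172),(335,173),(296,211),(334,211)))
o=f['obs']; t=o['tool_pos'];qq=o['tool_rot'];ty=np.degrees(2*np.arctan2(qq[2],qq[1]))-90
print(c,y,q.round(4).tolist(),t,ty)
from scipy.spatial.transform import Rotation as R
r=R.from_euler('z',25.3-ty,degrees=True).as_matrix()[:2,:2]
off=r@(c-t[:2]); pin=np.array([.5100,.3690]); a=np.radians(25.3); X=np.array([np.cos(a),np.sin(a)]);Y=np.array([-X[1],X[0]])
for n,g in(('front',pin-60e-3*Y-.085*X),('start',pin-60e-3*Y),('in',pin)): print(n,(g-off-t[:2]).round(4))
print('rot',25.3-ty)
E
```

```text
[0.37659522 0.28430861] 17.960963179837357 [[0.3541, 0.2958], [0.3881, 0.3068], [0.3651, 0.2618], [0.3991, 0.2728]] [0.37675567 0.28252439 0.19756401] 17.839980996072327
front [ 0.0824 -0.0058]
start [0.1593 0.0305]
in [0.1336 0.0847]
rot 7.460019003927673
```

```bash
python3 -m crank '{"offset":[[0,0,0.02],[0,0,0.045],[0,0,0.055],[0.01,0,0.055],[0.03,0,0.055],[0.05,0.001,0.055],[0.07,0.0014,0.055],[0.079,0.0014,0.055],[0.079,0.0014,0.055],[0.079,0.0014,0.055],[0.079,0.0014,0.055]],"rotation":[[0,0,0],[0,0,0],[0,0,0],[0,0,2],[0,0,4],[0,0,6],[0,0,7.5],[0,0,7.5],[0,0,7.5],[0,0,7.5],[0,0,7.5]],"jaw":[0,0,0,0,0,0,0,0,0,0,0]}'
python3 - <<'E'
from h import *
f=grab('wrist','w3.png'); print(arm.get_obs()['tool_pos'],arm.get_obs()['ft_force'])
grab('scene','s3.png'); b=cv2.imread('pics/s3.png'); cv2.imwrite('pics/z3.png',cv2.convertScaleAbs(cv2.resize(b[105:255,320:510],None,fx=4,fy=4,interpolation=cv2.INTER_CUBIC),alpha=1.5))
E
```

```text
time_s: 4.17
tool_pos: [0.4547, 0.2838, 0.2514]
tool_rot: [-0.0, 0.535, 0.845, -0.0]
ft_force: [-0.2, -0.0, -2.0]
finger_gap: 0.08
finger_force: 58.9
[0.45467    0.28380998 0.25146153] [ 0.4453512  -0.58140771 -1.92616343]
```

View pics/w3.png

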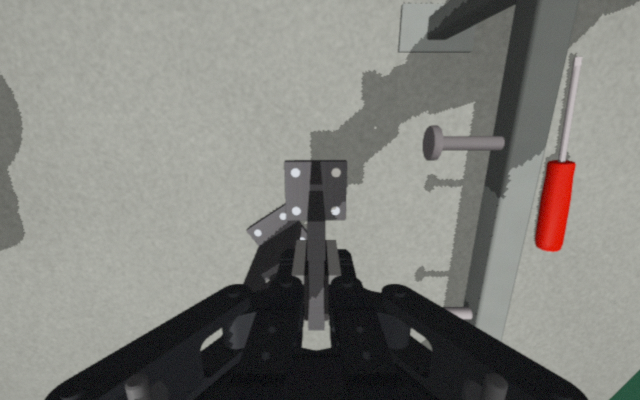

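View pics/z3.png

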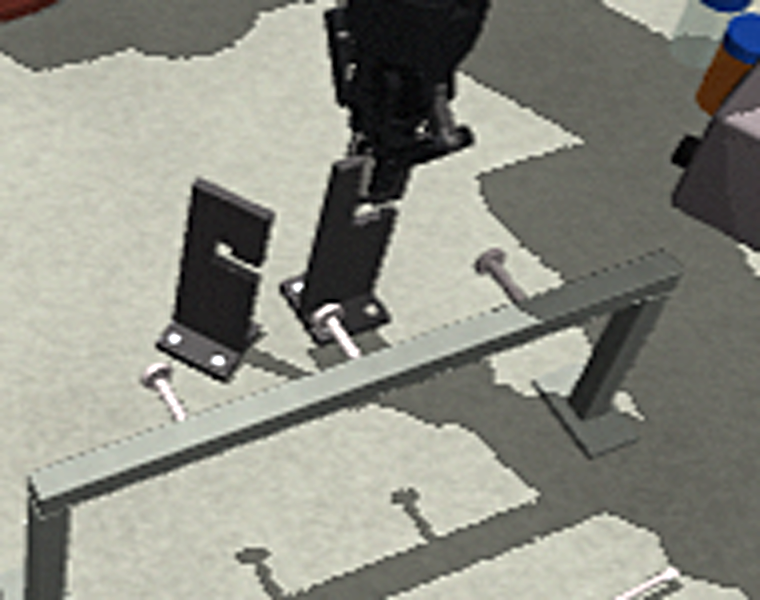

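Pin2: head centre (433,143), neck to (503,143) at the bar; bracket foot screws (296,173),(336,173),(297,211),(336,211); slot opening faces the pin.

```bash
python3 - <<'E'
from h import *
f=grab('wrist'); c,y,q=foot(f,((296,173),(336,173),(297,211),(336,211)),.064)
a=np.radians(25.3); X=np.array([np.cos(a),np.sin(a)]);Y=np.array([-X[1],X[0]])
h=onz(f,433,143,.15)[:2]; e=onz(f,503,143,.15)[:2]; m=(onz(f,450,143,.15)+onz(f,495,143,.15))[:2]
d=onz(f,495,143.3,.15)-onz(f,450,143,.15)
print(c,y,h,e,'neck mids',(h+.0205*X),e-.018*X,'pin yaw',np.degrees(np.arctan2(d[1],d[0])))
o=f['obs'];print('bar yaw',[onz(f,u,v,.16).round(4).tolist() for u,v in((543,50),(487,340))])
for p in(np.array([.51,.369]),e-.018*X): print('rel pin in rack axes',(p-c)@X,(p-c)@Y,'world',p-c)
E
```

```text
[0.45475307 0.28560617] 25.69720737582781 [0.49208739 0.36285787] [0.52798936 0.37984851] neck mids [0.51062108 0.37161871] [0.51171588 0.37215607] pin yaw 24.947930394157453
bar yaw [[0.5126, 0.4237, 0.16], [0.5898, 0.267, 0.16]]
rel pin in rack axes 0.08558679826279389 0.05178469907825663 world [0.05524693 0.08339383]
rel pin in rack axes 0.0884868617843961 0.05390474931770989 world [0.05696281 0.0865499 ]
```

```bash
python3 -m crank '{"offset":[[0.02,0.009,0.001],[0.04,0.019,0.001],[0.06,0.028,0.001],[0.0787,0.0372,0.001],[0.0787,0.0372,0.001],[0.0787,0.0372,0.001],[0.073,0.049,0.001],[0.0675,0.061,0.001],[0.062,0.073,0.001],[0.0559,0.0854,0.001],[0.0559,0.0854,0.001],[0.0559,0.0854,0.001],[0.0559,0.0854,0.001]],"rotation":[[0,0,0],[0,0,0],[0,0,0],[0,0,0],[0,0,0],[0,0,0],[0,0,0],[0,0,0],[0,0,0],[0,0,0],[0,0,0],[0,0,0],[0,0,0]],"jaw":[0,0,0,0,0,0,0,0,0,0,0,0,0]}'
python3 - <<'E'
from h import *
f=grab('wrist','w4.png');b=cv2.imread('pics/w4.png')
grab('scene','s4.png'); s=cv2.imread('pics/s4.png')
a=[cv2.resize(b[130:280,220:420],(400,300)),cv2.resize(s[110:210,370:500],(390,300),interpolation=cv2.INTER_CUBIC)]
cv2.imwrite('pics/z4.png',cv2.convertScaleAbs(np.hstack(a),alpha=1.8))
E
```

```text
time_s: 5.4
tool_pos: [0.5113, 0.3695, 0.2525]
tool_rot: [0.0, 0.535, 0.845, -0.0]
ft_force: [0.3, 0.5, -1.9]
finger_gap: 0.08
finger_force: 59.3
```

View pics/z4.png

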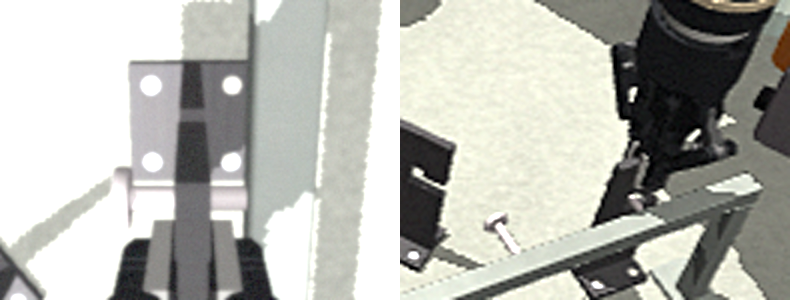

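The plate sits over the neck between head (left crop x≈122) and bar (x≈248), without contact. Let it down.

```bash
python3 -m crank '{"offset":[[0,0,-0.003],[0,0,-0.006],[0,0,-0.008],[0,0,-0.009],[0,0,-0.009]],"rotation":[[0,0,0],[0,0,0],[0,0,0],[0,0,0],[0,0,0]],"jaw":[0,0,0,0,0]}'
```

```text
time_s: 5.92
tool_pos: [0.5116, 0.369, 0.2429]
tool_rot: [-0.0, 0.535, 0.845, -0.0]
ft_force: [0.2, 0.2, -2.2]
finger_gap: 0.078
finger_force: 59.3
```

```bash
python3 -m crank '{"offset":[[0,0,-0.001],[0,0,-0.002],[0,0,-0.002],[0,0,-0.002]],"rotation":[[0,0,0],[0,0,0],[0,0,0],[0,0,0]],"jaw":[0,0,0,0]}'
```

```text
time_s: 6.25
tool_pos: [0.5117, 0.3693, 0.2422]
tool_rot: [0.0, 0.535, 0.845, 0.0]
ft_force: [-1.5, -2.0, 4.9]
finger_gap: 0.082
finger_force: 60.4
```

```bash
python3 -m crank '{"offset":[[0,0,0],[0,0,0],[0,0,0],[0,0,0.02],[0,0,0.05],[0,0,0.085],[-0.02,-0.04,0.09],[-0.04,-0.08,0.09],[-0.06,-0.12,0.09],[-0.066,-0.167,0.09],[-0.066,-0.167,0.09],[-0.066,-0.167,0.09],[-0.066,-0.167,0.09],[-0.066,-0.167,0.09],[-0.066,-0.167,0.09],[-0.066,-0.167,0.09],[-0.066,-0.167,0.09]],"rotation":[[0,0,0],[0,0,0],[0,0,0],[0,0,0],[0,0,0],[0,0,0],[0,0,-7],[0,0,-14],[0,0,-21],[0,0,-28],[0,0,-35],[0,0,-42],[0,0,-49],[0,0,-55.5],[0,0,-55.5],[0,0,-55.5],[0,0,-55.5]],"jaw":[0.4,0.4,0.4,0.4,0.4,0.4,0.5,0.5,0.5,0.5,0.5,0.5,0.5,0.5,0.5,0.5,0.5]}'
python3 - <<'E'
from h import *
f=grab('wrist','w5.png'); b=cv2.imread('pics/w5.png')
grab('scene','s5.png'); s=cv2.imread('pics/s5.png')
cv2.imwrite('pics/z5.png',np.hstack([cv2.resize(b,(480,300)),cv2.resize(s[110:260,350:500],(300,300),interpolation=cv2.INTER_CUBIC)]))
g=cv2.cvtColor(b,6); m=(g>150).astype(np.uint8); n,_,st,ce=cv2.connectedComponentsWithStats(m)
print([(ce[i].round(1).tolist(),int(st[i,4])) for i in range(1,n) if 10<st[i,4]<120],f['obs']['tool_pos'])
E
```

```text
time_s: 7.67
tool_pos: [0.4457, 0.2023, 0.3314]
tool_rot: [-0.0, 0.866, 0.5, 0.0]
ft_force: [1.0, -0.7, 0.4]
finger_gap: 0.501
finger_force: 0.0
[([262.6, 2.5], 33), ([602.8, 6.1], 46), ([566.3, 7.4], 28), ([619.7, 8.1], 12), ([331.0, 13.2], 23), ([610.5, 12.5], 12), ([625.0, 18.2], 16), ([608.2, 24.1], 29), ([292.4, 25.2], 35), ([626.6, 28.6], 26), ([613.1, 26.4], 14), ([626.6, 36.9], 22), ([604.8, 38.8], 19), ([612.9, 41.5], 16), ([615.8, 50.2], 33), ([609.1, 60.5], 31), ([637.8, 59.5], 13), ([533.8, 142.9], 66), ([301.2, 149.7], 35), ([328.7, 149.9], 35), ([489.7, 150.2], 26), ([482.8, 166.3], 37), ([301.5, 176.5], 32), ([328.1, 176.6], 33), ([537.8, 240.5], 76), ([552.0, 244.9], 73), ([482.4, 274.8], 71), ([490.5, 285.3], 65), ([0.4, 333.6], 12), ([9.7, 335.2], 11), ([5.3, 343.2], 16), ([464.4, 342.8], 13), ([4.9, 349.5], 13), ([212.3, 353.4], 72), ([18.6, 354.3], 16), ([26.7, 356.2], 15), ([419.7, 368.2], 92), ([38.8, 360.8], 24), ([638.4, 362.7], 12), ([630.4, 371.2], 28), ([444.4, 381.3], 38), ([451.7, 389.2], 25), ([440.3, 396.1], 33), ([453.8, 397.1], 47)] [0.44566616 0.20234136 0.33136325]
```

View pics/z5.png

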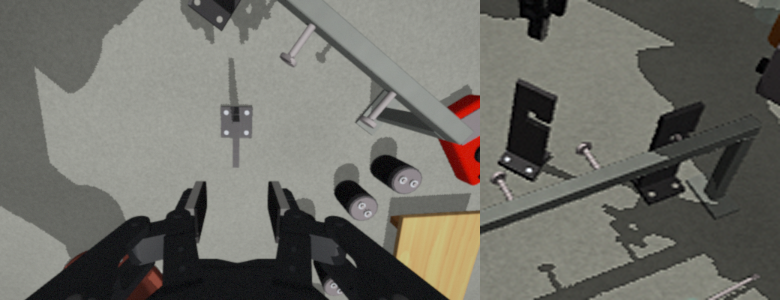

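b2 hangs upright on pin2. Bracket 1 screws at (301,150),(329,150),(301,176),(328,177).

```bash
python3 - <<'E'
from h import *
f=grab('wrist'); c,y,q=foot(f,((301,150),(329,150),(301,176),(328,177)))
print(c,y,c-f['obs']['tool_pos'][:2],q.round(4).tolist(),arm.get_obs()['joint_pos'])
E
```

```text
[0.44710864 0.20527326] -30.392619634583422 [0.00146083 0.00291625] [[0.4407, 0.2298], [0.4716, 0.2116], [0.4226, 0.1988], [0.4535, 0.1808]] [ 2.76759053e-01  2.08532489e-01 -1.90169701e-01  1.17223163e+00
  1.34376965e-05  2.37201616e+00]
```

```bash
python3 -m crank '{"offset":[[0.001,0.002,-0.03],[0.001,0.002,-0.06],[0.001,0.002,-0.09],[0.001,0.002,-0.115],[0.001,0.002,-0.128],[0.001,0.002,-0.1345],[0.001,0.002,-0.1345],[0.001,0.002,-0.1345],[0.001,0.002,-0.1345],[0.001,0.002,-0.1345],[0.001,0.002,-0.1345],[0.001,0.002,-0.1345]],"rotation":[[0,0,0],[0,0,0],[0,0,0],[0,0,0],[0,0,0],[0,0,0],[0,0,0],[0,0,0],[0,0,0],[0,0,0],[0,0,0],[0,0,0]],"jaw":[0.5,0.5,0.5,0.5,0.5,0.5,0.5,0,0,0,0,0]}' 60
python3 - <<'E'
from h import *
f=grab('wrist')
c,y,q=foot(f,((295,173),(335,173),(296,211),(335,211)))
o=f['obs']; t=o['tool_pos'];qq=o['tool_rot'];ty=np.degrees(2*np.arctan2(qq[2],qq[1]))-90
print(c,y,q.round(4).tolist(),t,ty)
from scipy.spatial.transform import Rotation as R
r=R.from_euler('z',25.3-ty,degrees=True).as_matrix()[:2,:2]
off=r@(c-t[:2]); pin=np.array([.5600,.2670]); a=np.radians(25.3); X=np.array([np.cos(a),np.sin(a)]);Y=np.array([-X[1],X[0]])
for n,g in(('front',pin-54e-3*Y-.088*X),('start',pin-54e-3*Y),('in',pin)): print(n,(g-off-t[:2]).round(4))
print('rot',25.3-ty)
E
```

```text
time_s: 8.82
tool_pos: [0.447, 0.2045, 0.1979]
tool_rot: [0.0, 0.867, 0.499, 0.001]
ft_force: [-2.1, 0.5, 7.0]
finger_gap: 0.078
finger_force: 60.2
[0.44795957 0.20477383] -30.2061687515665 [[0.4415, 0.2292], [0.4724, 0.2112], [0.4236, 0.1983], [0.4544, 0.1804]] [0.44703592 0.20450798 0.19788186] -30.159297163618575
front [ 0.0562 -0.0248]
start [0.1357 0.0128]
in [0.1127 0.0616]
rot 55.45929716361857
```

```bash
python3 -m crank '{"offset":[[0,0,0.02],[0,0,0.045],[0.01,-0.004,0.055],[0.02,-0.01,0.055],[0.03,-0.016,0.055],[0.04,-0.02,0.055],[0.05,-0.023,0.055],[0.056,-0.025,0.055],[0.056,-0.025,0.055],[0.056,-0.025,0.055],[0.056,-0.025,0.055],[0.056,-0.025,0.055],[0.056,-0.025,0.055],[0.056,-0.025,0.055]],"rotation":[[0,0,0],[0,0,0],[0,0,7],[0,0,14],[0,0,21],[0,0,28],[0,0,35],[0,0,42],[0,0,49],[0,0,55.5],[0,0,55.5],[0,0,55.5],[0,0,55.5],[0,0,55.5]],"jaw":[0,0,0,0,0,0,0,0,0,0,0,0,0,0]}'
python3 - <<'E'
from h import *
f=grab('wrist','w6.png'); b=cv2.imread('pics/w6.png'); cv2.imwrite('pics/z6.png',b)
E
```

```text
time_s: 10.03
tool_pos: [0.5026, 0.1793, 0.252]
tool_rot: [0.0, 0.536, 0.844, -0.0]
ft_force: [0.4, -0.6, -1.9]
finger_gap: 0.08
finger_force: 58.9
```

View pics/z6.png

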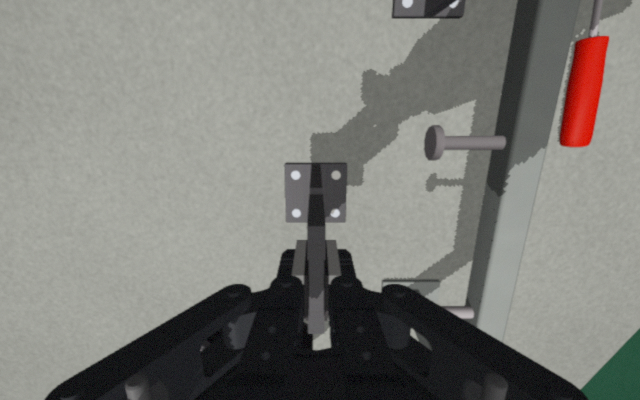

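Pin1 head (435,143), neck end (505,143); screws (295,175),(336,174),(297,213),(335,213): same picture as before, 1.5 px further back. Repeat the slide.

```bash
python3 -m crank '{"offset":[[0.02,0.009,0.001],[0.04,0.019,0.001],[0.06,0.028,0.001],[0.0796,0.0376,0.001],[0.0796,0.0376,0.001],[0.0796,0.0376,0.001],[0.074,0.0495,0.001],[0.068,0.062,0.001],[0.062,0.0745,0.001],[0.0563,0.0869,0.001],[0.0563,0.0869,0.001],[0.0563,0.0869,0.001],[0.0563,0.0869,0.001]],"rotation":[[0,0,0],[0,0,0],[0,0,0],[0,0,0],[0,0,0],[0,0,0],[0,0,0],[0,0,0],[0,0,0],[0,0,0],[0,0,0],[0,0,0],[0,0,0]],"jaw":[0,0,0,0,0,0,0,0,0,0,0,0,0]}'
python3 -m crank '{"offset":[[0,0,-0.003],[0,0,-0.005],[0,0,-0.005]],"rotation":[[0,0,0],[0,0,0],[0,0,0]],"jaw":[0,0,0]}'
```

```text
time_s: 11.17
tool_pos: [0.5587, 0.2665, 0.2531]
tool_rot: [0.0, 0.535, 0.845, -0.0]
ft_force: [-0.7, -0.3, -3.6]
finger_gap: 0.079
finger_force: 59.3
time_s: 11.42
tool_pos: [0.5588, 0.2657, 0.2472]
tool_rot: [-0.0, 0.535, 0.845, -0.0]
ft_force: [-0.5, 0.1, -2.7]
finger_gap: 0.078
finger_force: 59.3
```

```bash
python3 -m crank '{"offset":[[0,0,-0.002],[0,0,-0.004],[0,0,-0.005],[0,0,-0.0055],[0,0,-0.0055],[0,0,-0.0055]],"rotation":[[0,0,0],[0,0,0],[0,0,0],[0,0,0],[0,0,0],[0,0,0]],"jaw":[0,0,0,0,0,0]}'
```

```text
time_s: 11.92
tool_pos: [0.559, 0.266, 0.2427]
tool_rot: [0.0, 0.535, 0.845, 0.0]
ft_force: [-1.0, -1.5, 1.6]
finger_gap: 0.082
finger_force: 59.9
```

```bash
python3 -m crank '{"offset":[[0,0,0],[0,0,0],[0,0,0],[0,0,0.02],[0,0,0.05],[0,0,0.085],[0,0,0.12],[-0.02,-0.04,0.157],[-0.04,-0.08,0.157],[-0.06,-0.12,0.157],[-0.07,-0.16,0.157],[-0.08,-0.2,0.157],[-0.09,-0.24,0.157],[-0.1,-0.28,0.157],[-0.109,-0.32,0.157],[-0.109,-0.36,0.157],[-0.109,-0.4,0.157],[-0.109,-0.416,0.157],[-0.109,-0.416,0.157],[-0.109,-0.416,0.157]],"rotation":[[0,0,0],[0,0,0],[0,0,0],[0,0,0],[0,0,0],[0,0,0],[0,0,0],[0,0,-7],[0,0,-14],[0,0,-21],[0,0,-28],[0,0,-35],[0,0,-42],[0,0,-49],[0,0,-51.3],[0,0,-51.3],[0,0,-51.3],[0,0,-51.3],[0,0,-51.3],[0,0,-51.3]],"jaw":[0.4,0.4,0.4,0.4,0.4,0.4,0.5,0.8,0.8,0.8,0.8,0.8,0.8,0.8,0.8,0.8,0.8,0.8,0.8,0.8]}'
python3 - <<'E'
from h import *
f=grab('wrist','w7.png'); b=cv2.imread('pics/w7.png')
grab('scene','s7.png'); s=cv2.imread('pics/s7.png')
cv2.imwrite('pics/z7.png',np.vstack([cv2.resize(b,(640,400)),np.hstack([cv2.resize(s[110:260,350:500],(200,200)),cv2.resize(s[120:280,100:350],(440,200))])]))
print(f['obs']['tool_pos'])
E
```

```text
time_s: 13.58
tool_pos: [0.4498, -0.1512, 0.3993]
tool_rot: [-0.0, 0.849, 0.529, 0.0]
ft_force: [0.1, 0.2, 0.4]
finger_gap: 0.802
finger_force: 0.0
[ 0.44978541 -0.15118188  0.39929486]
```

View pics/z7.png

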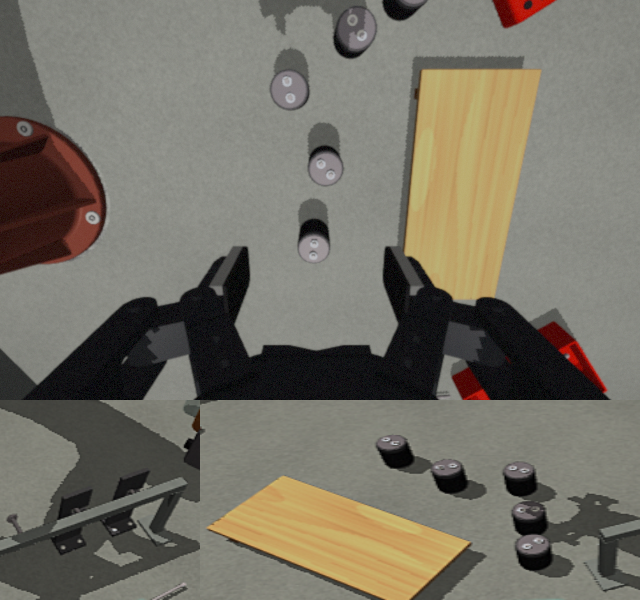

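Both brackets hang. Can tops in wrist view: (289,89),(326,168),(314,247),(355,30, shaded); shelf's near-left end corners (421,69),(541,69).

```bash
cat >> h.py <<'E'
def circ(f,u,v,z=.065):
    # refine: ellipse of the top disc (grey, brighter than sleeve/shadow) by flood fill around guess
    g=cv2.medianBlur(cv2.cvtColor(np.asarray(f['pixels'],np.uint8),cv2.COLOR_RGB2GRAY),5)
    c=cv2.HoughCircles(cv2.resize(g[max(v-30,0):v+30,u-30:u+30],None,fx=4,fy=4,interpolation=cv2.INTER_CUBIC),cv2.HOUGH_GRADIENT,1,400,param1=60,param2=8,minRadius=56,maxRadius=84)
    if c is None: return None
    x,y,r=c[0][0]; uu,vv=u-30+x/4,max(v-30,0)+y/4; return (uu,vv,r/4),onz(f,uu,vv,z)[:2].round(4)
E
python3 - <<'E'
from h import *
f=grab('wrist')
for u,v in((289,89),(326,168),(314,247),(355,30)): print(circ(f,u,v),onz(f,u,v,.065)[:2].round(4))
print([onz(f,u,v,.04)[:2].round(4).tolist() for u,v in((421,69),(541,69),(405,248),(495,300))])
c=np.array([onz(f,421,69,.04)[:2],onz(f,541,69,.04)[:2]]); d=c[1]-c[0]; print(np.linalg.norm(d),np.degrees(np.arctan2(d[1],d[0])))
X=d/np.linalg.norm(d); print('centre', c.mean(0)-.18*np.array([-X[1],X[0]]))
t=grab('top'); p=np.asarray(t['pixels'],np.uint8); m=cv2.inRange(cv2.cvtColor(p,cv2.COLOR_RGB2HSV),(10,80,60),(30,255,255)); cc=max(cv2.findContours(m,0,2)[0],key=cv2.contourArea); 
a=cv2.approxPolyDP(cc,5,True)[:,0]; print([ (x.tolist(),onz(t,*x,.04)[:2].round(4).tolist()) for x in a])
E
```

```text
((np.float32(290.875), np.float32(92.375), np.float32(19.675)), array([ 0.4628, -0.0528])) [ 0.4625 -0.0481]
((np.float32(325.625), np.float32(163.875), np.float32(17.05)), array([ 0.463 , -0.1556])) [ 0.461 -0.161]
((np.float32(314.375), np.float32(234.375), np.float32(14.775)), array([ 0.4029, -0.2433])) [ 0.3934 -0.2615]
((np.float32(352.125), np.float32(40.375), np.float32(18.65)), array([ 0.5573, -0.0324])) [ 0.565  -0.0236]
[[0.6301, -0.1007], [0.7734, -0.1705], [0.517, -0.3378], [0.6189, -0.4955]]
0.15940403043088505 -25.97716254411166
centre [ 0.62295251 -0.29745059]
[([366, 184], [0.6292, -0.1059]), ([434, 210], [0.5568, -0.2826]), ([438, 195], [0.5965, -0.2953]), ([474, 170], [0.6621, -0.3948]), ([390, 132], [0.7699, -0.1752])]
```

```bash
cat >> h.py <<'E'
def discs(f,guess,z=.068,R=.0125):
    "midpoint of the two bright terminals near each guessed xy"
    g=cv2.cvtColor(np.asarray(f['pixels'],np.uint8),cv2.COLOR_RGB2GRAY); out=[]
    for p in guess:
        u,v=proj(f,[*p,z]).round().astype(int); s=int(round(f['fx']*.019/(f['R']@np.array([*p,z])+f['t'])[2]))
        if not(s<u<640-s and s<v<400-s): out.append(None); continue
        w=g[v-s:v+s+1,u-s:u+s+1].astype(float); yy,xx=np.mgrid[-s:s+1,-s:s+1]; w[xx**2+yy**2>s*s]=0
        m=(w>np.median(w[w>0])+.5*(w.max()-np.median(w[w>0]))).astype(np.uint8)
        n,_,st,ce=cv2.connectedComponentsWithStats(m); k=sorted(range(1,n),key=lambda i:-st[i,4])[:2]
        c=ce[k]-s+[u,v]; q=[onz(f,*x,.07)[:2] for x in c]
        out.append((np.mean(q,0).round(4),round(float(np.linalg.norm(q[0]-q[-1])),4)))
    return out
E
python3 - <<'E'
from h import *
G=((.3934,-.2615),(.461,-.161),(.4625,-.048),(.565,-.024),(.6426,-.0133))
f=grab('wrist')
for o in discs(f,G): print(o)
t=grab('top')
for u,v in((433,273),(392,248),(348,248),(338,208),(331,178)): print(onz(t,u,v,.065)[:2].round(4))
E
```

```text
(array([ 0.3904, -0.266 ]), 0.0203)
(array([ 0.4595, -0.164 ]), 0.0198)
(array([ 0.4618, -0.0506]), 0.0198)
(array([ 0.5687, -0.0364]), 0.0)
None
[ 0.3935 -0.265 ]
[ 0.4584 -0.1636]
[ 0.4604 -0.0514]
[ 0.5635 -0.0285]
[ 0.6423 -0.0123]
```

```bash
python3 -m crank '{"offset":[[-0.02,-0.035,-0.03],[-0.04,-0.07,-0.06],[-0.055,-0.105,-0.09],[-0.059,-0.114,-0.13],[-0.059,-0.114,-0.17],[-0.059,-0.114,-0.21],[-0.059,-0.114,-0.245],[-0.059,-0.114,-0.275],[-0.059,-0.114,-0.292],[-0.059,-0.114,-0.3],[-0.059,-0.114,-0.3],[-0.059,-0.114,-0.3],[-0.059,-0.114,-0.3],[-0.059,-0.114,-0.3],[-0.059,-0.114,-0.3]],"rotation":[[0,0,0],[0,0,0],[0,0,0],[0,0,0],[0,0,0],[0,0,0],[0,0,0],[0,0,0],[0,0,0],[0,0,0],[0,0,0],[0,0,0],[0,0,0],[0,0,0],[0,0,0]],"jaw":[0.8,0.8,0.8,0.8,0.8,0.8,0.8,0.8,0.8,0.8,0.8,0.2,0.2,0.2,0.2]}' 50
python3 - <<'E'
from h import *
f=grab('wrist','w8.png'); print(discs(f,[(.391,-.265)]))
E
```

```text
time_s: 15.13
tool_pos: [0.3919, -0.2645, 0.101]
tool_rot: [0.001, 0.848, 0.53, 0.0]
ft_force: [-1.2, 2.0, 7.9]
finger_gap: 0.573
finger_force: 52.5
[(array([ 0.3918, -0.2667]), 0.0176)]
```

```bash
python3 -m crank '{"offset":[[0,0,0.03],[0,0,0.06],[0.02,-0.015,0.09],[0.05,-0.036,0.09],[0.08,-0.058,0.09],[0.11,-0.08,0.09],[0.14,-0.102,0.09],[0.165,-0.121,0.09],[0.183,-0.134,0.09],[0.183,-0.134,0.09],[0.183,-0.134,0.07],[0.183,-0.134,0.055],[0.183,-0.134,0.046],[0.183,-0.134,0.0425],[0.183,-0.134,0.0425],[0.183,-0.134,0.0425]],"rotation":[[0,0,0],[0,0,0],[0,0,0],[0,0,0],[0,0,0],[0,0,0],[0,0,0],[0,0,0],[0,0,0],[0,0,0],[0,0,0],[0,0,0],[0,0,0],[0,0,0],[0,0,0],[0,0,0]],"jaw":[0.2,0.2,0.2,0.2,0.2,0.2,0.2,0.2,0.2,0.2,0.2,0.2,0.2,0.2,0.2,0.2]}'
```

```text
time_s: 16.52
tool_pos: [0.574, -0.3979, 0.1428]
tool_rot: [0.0, 0.848, 0.53, 0.0]
ft_force: [-0.1, 0.3, -1.9]
finger_gap: 0.573
finger_force: 53.5
```

```bash
python3 -m crank '{"offset":[[0,0,-0.001],[0,0,-0.0015],[0,0,-0.0015],[0,0,-0.0015],[0,0,-0.0015],[0,0,-0.0015],[0,0,0.03],[0,0,0.065],[0,0,0.1],[-0.015,0.03,0.13],[-0.03,0.06,0.15],[-0.045,0.09,0.15],[-0.06,0.12,0.15],[-0.075,0.15,0.15],[-0.09,0.18,0.15],[-0.105,0.21,0.15],[-0.115,0.235,0.15],[-0.115,0.235,0.15],[-0.115,0.235,0.15]],"rotation":[[0,0,0],[0,0,0],[0,0,0],[0,0,0],[0,0,0],[0,0,0],[0,0,0],[0,0,0],[0,0,0],[0,0,0],[0,0,0],[0,0,0],[0,0,0],[0,0,0],[0,0,0],[0,0,0],[0,0,0],[0,0,0],[0,0,0]],"jaw":[0.2,0.2,0.2,0.85,0.85,0.85,0.85,0.85,0.85,0.85,0.85,0.85,0.85,0.85,0.85,0.85,0.85,0.8,0.8]}'
python3 - <<'E'
from h import *
f=grab('wrist','w9.png'); print(f['obs']['tool_pos'],discs(f,[(.459,-.164),(.461,-.051),(.5635,-.027)]))
grab('scene','s9.png');t=grab('top','t9.png'); s=cv2.imread('pics/s9.png')
cv2.imwrite('pics/z9.png',np.vstack([cv2.resize(cv2.imread('pics/w9.png'),(512,320)),cv2.resize(s[120:290,100:350],(512,280))]))
E
```

```text
time_s: 18.1
tool_pos: [0.4588, -0.162, 0.2925]
tool_rot: [0.001, 0.847, 0.531, 0.0]
ft_force: [1.1, -0.7, 0.0]
finger_gap: 0.8
finger_force: 0.0
[ 0.4588193  -0.16200607  0.29253371] [(array([ 0.4593, -0.1637]), 0.0199), (array([ 0.4618, -0.0504]), 0.0198), None]
```

View pics/z9.png

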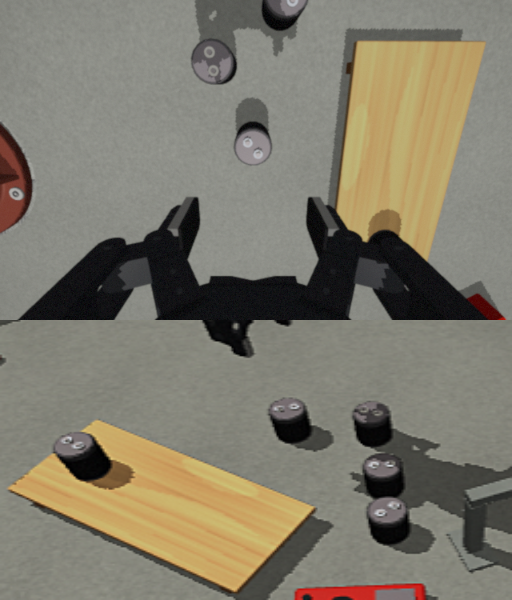

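```bash
python3 -m crank '{"offset":[[0,0,-0.035],[0,0,-0.075],[0,0,-0.115],[0,0,-0.15],[0,0,-0.18],[0,0,-0.1925],[0,0,-0.1925],[0,0,-0.1925],[0,0,-0.1925],[0,0,-0.1925],[0,0,-0.16],[0,0,-0.125],[0.01,-0.013,-0.1],[0.03,-0.04,-0.1],[0.055,-0.073,-0.1],[0.08,-0.106,-0.1],[0.105,-0.14,-0.1],[0.125,-0.166,-0.1],[0.139,-0.185,-0.1],[0.139,-0.185,-0.1]],"rotation":[[0,0,0],[0,0,0],[0,0,0],[0,0,0],[0,0,0],[0,0,0],[0,0,0],[0,0,0],[0,0,0],[0,0,0],[0,0,0],[0,0,0],[0,0,0],[0,0,0],[0,0,0],[0,0,0],[0,0,0],[0,0,0],[0,0,0],[0,0,0]],"jaw":[0.8,0.8,0.8,0.8,0.8,0.8,0.2,0.2,0.2,0.2,0.2,0.2,0.2,0.2,0.2,0.2,0.2,0.2,0.2,0.2]}'
python3 - <<'E'
from h import *
f=grab('wrist','w10.png'); o=f['obs']['tool_pos']; print(o)
g=cv2.imread('pics/w10.png'); 
print('in-hand centre',discs(f,[o[:2]],z=.068+o[2]-.101))
E
```

```text
time_s: 19.92
tool_pos: [0.6001, -0.352, 0.1926]
tool_rot: [0.002, 0.848, 0.529, 0.001]
ft_force: [-0.9, 0.6, -1.8]
finger_gap: 0.573
finger_force: 53.3
[ 0.6000981  -0.35204258  0.19257438]
in-hand centre [(array([ 0.5688, -0.4202]), 0.0349)]
```

```bash
python3 -m crank '{"offset":[[0,0,-0.02],[0,0,-0.035],[0,0,-0.045],[0,0,-0.05],[0,0,-0.0515],[0,0,-0.0515],[0,0,-0.0515]],"rotation":[[0,0,0],[0,0,0],[0,0,0],[0,0,0],[0,0,0],[0,0,0],[0,0,0]],"jaw":[0.2,0.2,0.2,0.2,0.2,0.2,0.2]}'
python3 -m crank '{"offset":[[0,0,0],[0,0,0],[0,0,0],[0,0,0.03],[0,0,0.065],[0,0,0.1],[-0.01,0.022,0.13],[-0.025,0.055,0.15],[-0.04,0.088,0.15],[-0.055,0.121,0.15],[-0.07,0.154,0.15],[-0.085,0.187,0.15],[-0.1,0.22,0.15],[-0.115,0.253,0.15],[-0.127,0.28,0.15],[-0.136,0.299,0.15],[-0.136,0.299,0.15],[-0.136,0.299,0.15]],"rotation":[[0,0,0],[0,0,0],[0,0,0],[0,0,0],[0,0,0],[0,0,0],[0,0,0],[0,0,0],[0,0,0],[0,0,0],[0,0,0],[0,0,0],[0,0,0],[0,0,0],[0,0,0],[0,0,0],[0,0,0],[0,0,0]],"jaw":[0.85,0.85,0.85,0.85,0.85,0.85,0.85,0.85,0.85,0.85,0.85,0.85,0.85,0.85,0.85,0.8,0.8,0.8]}'
python3 - <<'E'
from h import *
f=grab('wrist','w11.png'); print(f['obs']['tool_pos'],discs(f,[(.4618,-.0504),(.5635,-.027),(.6425,-.0125),(.598,-.349),(.5735,-.3996)]))
t=grab('top','t11.png'); print(discs(t,[(.5635,-.027),(.6425,-.0125)]),discs(t,[(.598,-.3493),(.5735,-.3996)],z=.108))
E
```

```text
time_s: 20.55
tool_pos: [0.5983, -0.348, 0.1415]
tool_rot: [0.001, 0.848, 0.53, 0.0]
ft_force: [0.9, 0.2, -1.9]
finger_gap: 0.576
finger_force: 53.3
time_s: 22.05
tool_pos: [0.4619, -0.0482, 0.2911]
tool_rot: [0.001, 0.847, 0.531, 0.0]
ft_force: [0.6, -0.4, 0.1]
finger_gap: 0.8
finger_force: 0.0
[ 0.4619258  -0.04821136  0.29109526] [(array([ 0.4617, -0.0504]), 0.0199), (array([ 0.567 , -0.0249]), 0.0199), (array([ 0.6471, -0.011 ]), 0.0196), (array([ 0.6029, -0.3282]), 0.0114), None]
[(array([ 0.5664, -0.0277]), 0.0212), (array([ 0.6462, -0.0135]), 0.0197)] [(array([ 0.6042, -0.3649]), 0.0214), (array([ 0.5794, -0.4187]), 0.0207)]
```

```bash
python3 -m crank '{"offset":[[0,0,-0.04],[0,0,-0.08],[0,0,-0.12],[0,0,-0.155],[0,0,-0.18],[0,0,-0.191],[0,0,-0.191],[0,0,-0.191],[0,0,-0.191],[0,0,-0.191],[0,0,-0.16],[0,0,-0.125],[0.01,-0.015,-0.1],[0.03,-0.046,-0.1],[0.053,-0.081,-0.1],[0.076,-0.116,-0.1],[0.099,-0.152,-0.1],[0.12,-0.184,-0.1],[0.14,-0.217,-0.1],[0.161,-0.249,-0.1]],"rotation":[[0,0,0],[0,0,0],[0,0,0],[0,0,0],[0,0,0],[0,0,0],[0,0,0],[0,0,0],[0,0,0],[0,0,0],[0,0,0],[0,0,0],[0,0,0],[0,0,0],[0,0,0],[0,0,0],[0,0,0],[0,0,0],[0,0,0],[0,0,0]],"jaw":[0.8,0.8,0.8,0.8,0.8,0.8,0.2,0.2,0.2,0.2,0.2,0.2,0.2,0.2,0.2,0.2,0.2,0.2,0.2,0.2]}'
python3 -m crank '{"offset":[[0,0,0],[0,0,-0.01],[0,0,-0.025],[0,0,-0.038],[0,0,-0.046],[0,0,-0.05],[0,0,-0.05],[0,0,-0.05]],"rotation":[[0,0,0],[0,0,0],[0,0,0],[0,0,0],[0,0,0],[0,0,0],[0,0,0],[0,0,0]],"jaw":[0.2,0.2,0.2,0.2,0.2,0.2,0.2,0.2]}'
```

```text
time_s: 23.82
tool_pos: [0.6237, -0.3, 0.1916]
tool_rot: [0.001, 0.848, 0.53, 0.0]
ft_force: [1.8, 0.3, -1.6]
finger_gap: 0.572
finger_force: 53.0
time_s: 24.48
tool_pos: [0.623, -0.2975, 0.141]
tool_rot: [0.0, 0.848, 0.53, 0.0]
ft_force: [0.2, 0.4, -2.0]
finger_gap: 0.578
finger_force: 53.4
```

```bash
python3 -m crank '{"offset":[[0,0,-0.0005],[0,0,-0.0005],[0,0,-0.0005],[0,0,0.03],[0,0,0.065],[0,0,0.1],[-0.005,0.022,0.13],[-0.012,0.055,0.15],[-0.019,0.09,0.15],[-0.026,0.125,0.15],[-0.033,0.16,0.15],[-0.04,0.195,0.15],[-0.047,0.23,0.15],[-0.053,0.26,0.15],[-0.056,0.2725,0.15],[-0.056,0.2725,0.15],[-0.056,0.2725,0.15]],"rotation":[[0,0,0],[0,0,0],[0,0,0],[0,0,0],[0,0,0],[0,0,0],[0,0,0],[0,0,0],[0,0,0],[0,0,0],[0,0,0],[0,0,0],[0,0,0],[0,0,0],[0,0,0],[0,0,0],[0,0,0]],"jaw":[0.85,0.85,0.85,0.85,0.85,0.85,0.85,0.85,0.85,0.85,0.85,0.85,0.85,0.8,0.8,0.8,0.8]}'
python3 - <<'E'
from h import *
f=grab('wrist','w12.png'); print(f['obs']['tool_pos'],discs(f,[(.566,-.0265),(.6465,-.0125)]))
grab('scene','s12.png'); s=cv2.imread('pics/s12.png')
cv2.imwrite('pics/z12.png',np.vstack([cv2.resize(cv2.imread('pics/w12.png'),(512,320)),cv2.resize(s[120:290,100:350],(512,280))]))
E
```

```text
time_s: 25.9
tool_pos: [0.5672, -0.0253, 0.291]
tool_rot: [0.001, 0.848, 0.531, 0.0]
ft_force: [0.4, -1.0, -0.3]
finger_gap: 0.803
finger_force: 0.0
[ 0.5672483  -0.02526922  0.29097157] [(array([ 0.5673, -0.0251]), 0.0202), (array([ 0.6476, -0.011 ]), 0.0199)]
```

View pics/z12.png

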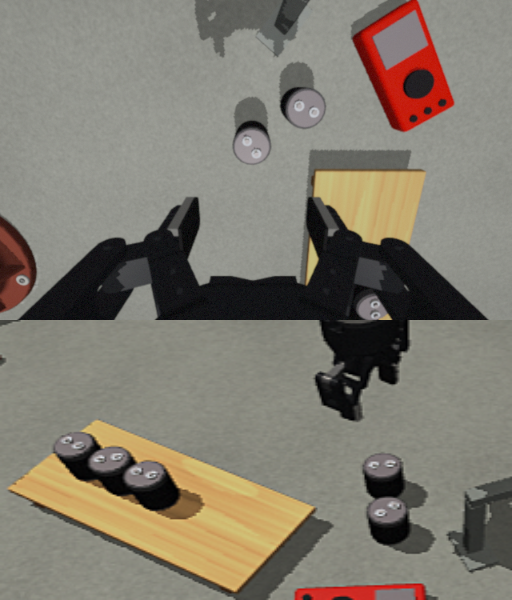

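```bash
python3 -m crank '{"offset":[[0,0.001,-0.04],[0,0.001,-0.08],[0,0.001,-0.12],[0,0.001,-0.155],[0,0.001,-0.18],[0,0.001,-0.1905],[0,0.001,-0.1905],[0,0.001,-0.1905],[0,0.001,-0.1905],[0,0.001,-0.1905],[0,0.001,-0.16],[0,0.001,-0.125],[0.005,-0.012,-0.1],[0.015,-0.042,-0.1],[0.028,-0.076,-0.1],[0.04,-0.11,-0.1],[0.052,-0.144,-0.1],[0.064,-0.178,-0.1],[0.074,-0.205,-0.1],[0.08,-0.222,-0.1]],"rotation":[[0,0,0],[0,0,0],[0,0,0],[0,0,0],[0,0,0],[0,0,0],[0,0,0],[0,0,0],[0,0,0],[0,0,0],[0,0,0],[0,0,0],[0,0,0],[0,0,0],[0,0,0],[0,0,0],[0,0,0],[0,0,0],[0,0,0],[0,0,0]],"jaw":[0.8,0.8,0.8,0.8,0.8,0.8,0.2,0.2,0.2,0.2,0.2,0.2,0.2,0.2,0.2,0.2,0.2,0.2,0.2,0.2]}'
python3 -m crank '{"offset":[[0,0,0],[0,0,-0.01],[0,0,-0.025],[0,0,-0.038],[0,0,-0.046],[0,0,-0.0503],[0,0,-0.0503],[0,0,-0.0503]],"rotation":[[0,0,0],[0,0,0],[0,0,0],[0,0,0],[0,0,0],[0,0,0],[0,0,0],[0,0,0]],"jaw":[0.2,0.2,0.2,0.2,0.2,0.2,0.2,0.2]}'
```

```text
time_s: 27.67
tool_pos: [0.6479, -0.2508, 0.1918]
tool_rot: [0.001, 0.848, 0.529, 0.001]
ft_force: [-0.3, 0.3, -2.2]
finger_gap: 0.574
finger_force: 52.8
time_s: 28.33
tool_pos: [0.6471, -0.2467, 0.1406]
tool_rot: [0.0, 0.848, 0.53, 0.0]
ft_force: [-0.4, -0.4, -2.2]
finger_gap: 0.574
finger_force: 53.3
```

```bash
python3 -m crank '{"offset":[[0,0,-0.0005],[0,0,-0.0005],[0,0,-0.0005],[0,0,0.03],[0,0,0.065],[0,0,0.1],[0,0.022,0.13],[0,0.055,0.15],[0,0.09,0.15],[0,0.125,0.15],[0,0.16,0.15],[0,0.195,0.15],[0.001,0.225,0.15],[0.001,0.237,0.15],[0.001,0.237,0.15],[0.001,0.237,0.15]],"rotation":[[0,0,0],[0,0,0],[0,0,0],[0,0,0],[0,0,0],[0,0,0],[0,0,0],[0,0,0],[0,0,0],[0,0,0],[0,0,0],[0,0,0],[0,0,0],[0,0,0],[0,0,0],[0,0,0]],"jaw":[0.85,0.85,0.85,0.85,0.85,0.85,0.85,0.85,0.85,0.85,0.85,0.85,0.85,0.8,0.8,0.8]}'
python3 - <<'E'
from h import *
f=grab('wrist','w13.png'); print(f['obs']['tool_pos'],f['obs']['joint_pos'].round(2),discs(f,[(.6476,-.011)]))
E
```

```text
time_s: 29.67
tool_pos: [0.6481, -0.0103, 0.2903]
tool_rot: [0.0, 0.848, 0.531, 0.0]
ft_force: [0.7, 0.6, -0.3]
finger_gap: 0.805
finger_force: 0.0
[ 0.64805433 -0.0102614   0.29029717] [-0.13  0.54  0.19  1.22 -0.    1.89] [(array([ 0.6477, -0.0109]), 0.0197)]
```

```bash
python3 -m crank '{"offset":[[0,0,-0.04],[0,0,-0.08],[0,0,-0.12],[0,0,-0.155],[0,0,-0.18],[0,0,-0.19],[0,0,-0.19],[0,0,-0.19],[0,0,-0.19],[0,0,-0.19],[0,0,-0.16],[0,0,-0.125],[0.001,-0.01,-0.1],[0.005,-0.035,-0.1],[0.009,-0.065,-0.1],[0.013,-0.1,-0.1],[0.017,-0.135,-0.1],[0.021,-0.165,-0.1],[0.0235,-0.187,-0.1],[0.0235,-0.187,-0.1]],"rotation":[[0,0,0],[0,0,0],[0,0,0],[0,0,0],[0,0,0],[0,0,0],[0,0,0],[0,0,0],[0,0,0],[0,0,0],[0,0,0],[0,0,0],[0,0,0],[0,0,0],[0,0,0],[0,0,0],[0,0,0],[0,0,0],[0,0,0],[0,0,0]],"jaw":[0.8,0.8,0.8,0.8,0.8,0.8,0.2,0.2,0.2,0.2,0.2,0.2,0.2,0.2,0.2,0.2,0.2,0.2,0.2,0.2]}'
python3 -m crank '{"offset":[[0,0,0],[0,0,-0.01],[0,0,-0.025],[0,0,-0.038],[0,0,-0.046],[0,0,-0.0495],[0,0,-0.0495],[0,0,-0.0495]],"rotation":[[0,0,0],[0,0,0],[0,0,0],[0,0,0],[0,0,0],[0,0,0],[0,0,0],[0,0,0]],"jaw":[0.2,0.2,0.2,0.2,0.2,0.2,0.2,0.2]}'
```

```text
time_s: 31.38
tool_pos: [0.672, -0.2024, 0.1915]
tool_rot: [0.002, 0.849, 0.528, 0.001]
ft_force: [-0.9, 1.0, -1.6]
finger_gap: 0.571
finger_force: 52.7
time_s: 32.05
tool_pos: [0.6716, -0.1965, 0.1409]
tool_rot: [0.0, 0.848, 0.531, 0.0]
ft_force: [0.2, -0.3, -1.4]
finger_gap: 0.569
finger_force: 52.9
```

Release, lift, retreat toward the start side and look.

```bash
python3 -m crank '{"offset":[[0,0,-0.0005],[0,0,-0.0005],[0,0,-0.0005],[0,0,0.03],[0,0,0.065],[0,0,0.1],[0,0,0.14],[-0.03,0,0.17],[-0.06,0,0.2],[-0.09,0.01,0.22],[-0.12,0.02,0.24],[-0.15,0.03,0.25],[-0.18,0.04,0.25],[-0.21,0.04,0.25],[-0.24,0.04,0.25],[-0.25,0.04,0.25],[-0.25,0.04,0.25],[-0.25,0.04,0.25]],"rotation":[[0,0,0],[0,0,0],[0,0,0],[0,0,0],[0,0,0],[0,0,0],[0,0,0],[0,0,0],[0,0,0],[0,0,0],[0,0,0],[0,0,0],[0,0,0],[0,0,0],[0,0,0],[0,0,0],[0,0,0],[0,0,0]],"jaw":[0.85,0.85,0.85,0.85,0.85,0.85,0.85,0.85,0.85,0.85,0.85,0.85,0.85,0.85,0.85,0.85,0.85,0.85]}'
python3 - <<'E'
from h import *
f=grab('scene','s14.png'); t=grab('top','t14.png'); s=cv2.imread('pics/s14.png')
cv2.imwrite('pics/z14.png',np.vstack([cv2.resize(s[110:310,90:510],(798,380)),cv2.resize(cv2.imread('pics/t14.png')[110:260,120:530],(798,219*4//3-72))])[:600])
w=grab('wrist')
C=np.array([.6225,-.299]);X=np.array([.899,-.438]);Y=np.array([.438,.899])
G=[C+k*.056*Y for k in(-2,-1,0,1,2)]
for n,k in(('scene',f),('top',t),('wrist',w)):
    for p in G:
        u,v=proj(k,[*p,.11]).round().astype(int); s=int(round(k['fx']*.019/(k['R']@np.array([*p,.11])+k['t'])[2]))
        if not(s<u<640-s and s<v<400-s): print(n,'out'); continue
        g=cv2.cvtColor(np.asarray(k['pixels'],np.uint8),6)[v-s:v+s+1,u-s:u+s+1].astype(float)
        m=(g>np.median(g)+.45*(g.max()-np.median(g))).astype(np.uint8); yy,xx=np.nonzero(m*(g>0))
        n_,_,st,ce=cv2.connectedComponentsWithStats(m); kk=sorted(range(1,n_),key=lambda i:-st[i,4])[:2]
        q=np.mean([onz(k,*(c-s+[u,v]),.11)[:2] for c in ce[kk]],0)-C; print(n,'x %.4f y %.4f'%(q@X,q@Y))
E
```

```text
time_s: 33.55
tool_pos: [0.4218, -0.1576, 0.3912]
tool_rot: [0.001, 0.848, 0.53, 0.001]
ft_force: [0.3, 0.1, -0.4]
finger_gap: 0.849
finger_force: 0.0
scene x -0.0008 y -0.1126
scene x -0.0009 y -0.0561
scene x -0.0007 y -0.0003
scene x -0.0016 y 0.0573
scene x -0.0019 y 0.1123
top x 0.0133 y -0.1131
top x 0.0010 y -0.0582
top x 0.0016 y -0.0030
top x 0.0001 y 0.0556
top x 0.0004 y 0.1111
wrist x 0.0004 y -0.1113
wrist x 0.0007 y -0.0544
wrist x 0.0007 y 0.0010
wrist x -0.0002 y 0.0582
wrist x -0.0001 y 0.1139
```

View pics/z14.png

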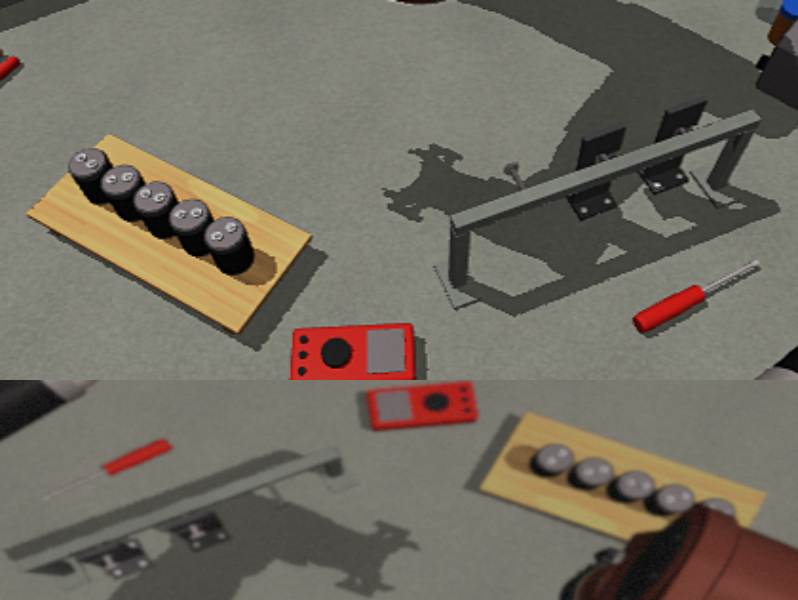

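All five cans stand in a straight row along the shelf's middle, with gaps of about 6 mm. Both brackets hang upright, and the multimeter and screwdriver haven't moved.

```bash
python3 -c "
from station import arm
print(arm.sign_off())"
```

```text
the job is handed in; nothing more can be done
None
```

The job is done and handed in: both brackets that were there hang on pins 1 and 2, the five cans stand in one straight row along the shelf's middle with gaps of about 6 mm, and the multimeter and screwdriver were left alone.

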